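# Take the lockout padlock off the vacuum pump's switch box

### The arm

A 7-joint arm with a two-finger parallel gripper is mounted at the origin on the work surface. World frame = base frame: x ahead of the robot, y to its left, z up, the work surface at z = 0. Lengths are in m, angles in degrees, forces in N, time in s.
With the tool pointing down it reaches from about 0.425 to 0.875 m from the base axis. Payload 8.4 kg.
Tool frame: the origin (TCP) lies at the very end of the fingers, on their centre line; the grasp point (between the pads) lies 19 mm behind it; y points along the fingers, x is the direction in which the jaws open and shut, and the axes are right-handed (so a half turn about y gives the same grasp; the last joint's range is limited). The gripper opens to 87 mm and grips with 3 to 60 N. Pads are 19 mm wide; open, the fingers measure 117 mm over their backs; the gripper's body (75 mm by 190 mm) begins 51 mm behind the grasp point.
Start: joints at [-71.287, 19.091, 2.286, 83.961, -0.768, 76.965, -3.352], TCP at [0.268, 0.592, 0.223] pointing down, gripper open.
Joint ranges: [-147.57, 147.57], [-21.85, 119.76], [-74.77, 79.35], [14.55, 137.4], [-85.83, 265.84], [4.83, 119.75], [-152.11, 152.11]. Speed limits (degrees/s): [127.2, 127.2, 159.86, 159.86, 180, 180, 180].

### API

Orientations are given as a 3x3 rotation matrix whose columns are the frame's x, y, z axes.
In Python, from cell import env, viewer gives the robot as it stands.
- The arm moves only by the tool arm_command, never from a script. Its arguments are lists of equal length, an entry for each row: "dp": the shift along the tool's x, y, z in cm, a list of three; "angular": the turn, a rotation vector about the tool's x, y, z in degrees, a list of three; "gripper": the opening, from 0 (shut) to 1 (fully open). A call has exactly 10 rows; each row shifts and turns the pose as measured when the row begins, along the tool's axes as they then stand; what a row does not reach is not made up. A row lasts 1/8 s, in which the tool goes at most 62.5 mm and 10.7 degrees, less where a joint would pass 70% of its speed; a pose out of reach is approached as far as the arm can. A call with a gripper value outside its range is refused whole. The fingers move at their own pace and stop on an object; "squeeze" is the grip in N (left out, the last holds). Time passes only in rows, so rows that do not move let the fingers close, or fill a call up. It gives the time, the measured TCP pose, the force and the opening at its end, in the units of the state.
- env.read_state(): the state, without advancing time (a new reading comes with each control period).
- viewer.grab_frame(name): name is "scene" or "top" or "wrist"; returns a dict with "color" (420x560x3 uint8, red, green, blue), "vfov" (degrees; the focal length in pixels is half the picture's height over the tangent of half this angle, whatever the lens; pixels are square), "cx", "cy" (the principal point, pixels), "T" (4x4, takes a point from camera to world coordinates); the wrist camera has in their place "tool_from_camera" (4x4, takes a point from camera to tool coordinates, whose origin is the TCP and whose axes are the tool frame's). Camera axes: x right, y up, looking along -z (the intrinsics and any distortion apply to the point x, -y, -z); pixel columns grow to the right and rows downward; lengths in m; the calibration is good to about 2 mm. A picture is of the moment at which its call begins: read the wrist's pose just before it. There is no depth.
- env.job_done(): hands the job in, once; it reports no verdict.
The state is a dict: "clock": time; "joint_pos": joint angles; "qd": joint speeds; "joint_torque": joint torques, N m; "eef_pos": TCP position; "orientation": TCP orientation; "contact_force": force on the tool from outside, world axes, zero at the start; "torque": the same for the moment, N m; "width": finger opening in m.
Only numpy, scipy, OpenCV 4.12 (cv2) and the standard library are available. Lean on these libraries where they do the work, as an engineer would, in place of code of your own. Each camera call takes 0.05 s, during which the arm holds its last target. There are 200 camera calls.

### The job

The vacuum pump has been serviced and its lockout padlock may come off. First press the mushroom-headed stop button fully down and let it come up again, so that the pump cannot start by itself when the power returns, and leave the start button and the other things alone; then turn the padlock's dial, click by click, until its white line stands at the shackle mark, pull the lock away from the staple so that the shackle opens all the way, and work the open lock off the staple. Finish while holding the open lock still in the gripper, level with its dial facing up, about 10 cm above the cover it lay on.

Things in the scene. Friction and masses are not known exactly. Their poses are not given: they have to be found in the camera images.
- switch_box: the pump's switch box, fixed: flat grey steel enclosure 260 (x) x 170 (y) x 56 high with an aluminium cover flap, whose upper face is 60 above the bench. Origin: centre of its underside; x points from the padlock to the staple, z up. It and the button station stand left or right of each other, turned a little
- staple (a point): foot of the staple, on the flap (60 above the bench), where its upright stands inside the shackle; axes as the switch box's. The staple is one upright steel plate, 5 thick (along x), 26 high, from y = -27 to +5, with a hole from y = -19 to -5, 5.5 to 18.5 above the flap. The shackle's short leg goes through the hole along x; the long leg passes free beside the plate's +y edge
- padlock: loose padlock, steel case 60 diameter, 24 thick, about 0.4 kg, lying on the flap, dial up. Origin: centre of the case's underside; z up along the dial's axis, x towards the shackle: at the start the switch box's x, the origin 40 before the staple (-x). Locked, it has 11 of play before the staple draws the shackle: pull about 33 along -x in all. It slides on the flap; the staple keeps it from turning far
- shackle_crown (a point): inside of the shackle's crown, on the lock's middle line: x = 55, y = 0, z = 12 of the padlock when closed, x = 77 when open. The shackle is a U of 8 thick steel bar lying level; its legs run along x at y = -13 (short leg) and y = +13 (long leg, stays in the case), 18 clear between them
- short_leg_tip (a point): end of the shackle's short leg: inside the case when closed (x = 24 of the padlock), at x = 46 when open, which leaves a gap to the case's edge (x = 30). With the open lock moved forward again along its +x (about 35) until the staple plate stands in that gap (staple at x = 38 of the padlock), it lifts straight up off the staple
- dial (a joint): angle of the dial in rad, counterclockwise from above; 0 where its white line points along the padlock's +x, to the small black mark on the case's rim between the shackle's legs. 16 notches, 0.393 apart, 0.04 N m to leave one. The first numbers are dialled already: only the notch at 0 frees the shackle. It starts 2 to 5 notches counterclockwise of 0, so turn it clockwise. It cannot turn while the shackle is out
- dial_knob (a point): on the dial's axis, half way up its knob, 37 above the case's underside. Black ribbed round knob, 26 diameter, 18 high, its top 46 above the underside, on the black dial disc (46 diameter, upper face 28 above the underside). It can be gripped from above at any yaw, turns with the fingers, and the lock can be pulled and carried by it
- dial_line (a point): point on the dial's white line, 18 from the dial's axis, on the disc's upper face; the line runs from the axis across the knob's top and the disc to its rim
- shackle (a joint): how far the shackle is out of the case, in m: 0 closed, 0.022 fully open. It slides along the padlock's x with about 3 N of friction and stays where it is left; it is drawn out by pulling the case away from the staple
- stop_button (a joint): travel of the stop button in m: 0 up, 0.007 fully down (5 N); it springs up when let go
- stop_button_top (a point): centre of the top of the stop button: black mushroom head, 40 diameter, 28 proud of the button station's top face, 83 above the bench; pressed straight down. The station is a fixed flat box 150 x 80 x 55 high with two buttons 70 apart along its length; the start button is the far one (+x)
- start_button (a joint): travel of the start button in m: 0 up, 0.004 down. It must not be pressed
- start_button_top (a point): centre of the top of the start button: small flat button, 22 diameter, in a steel collar, only 9 above the station's top face, 64 above the bench
- screwdriver: bystander: small black-handled screwdriver, 150 long, lying across the switch box's top, at the far end behind the staple. Origin: centre of its underside. Leave it alone
- tape_roll: bystander: grey roll of tape, 80 outside diameter, 36 high, lying flat on the bench behind the button station. Origin: centre of its underside. Leave it alone
- plaster_bowl: bystander: dark rubber mixing bowl, 124 across, 60 high, at the back left. Origin: centre of its underside. Leave it alone
- hammer: bystander: hammer 260 long, on the bench to the left (+y). Origin: centre of its underside. Leave it alone
- wrench: bystander: steel open-ended wrench 180 long, on the bench to the right (-y). Origin: centre of its underside. Leave it alone
- talc_jar: bystander: closed plastic jar, 68 diameter, 85 high, at the back right. Origin: centre of its underside. Leave it alone
- foot_cast: bystander: small white plaster foot cast on a short ankle, 130 x 60 x 95, with a steel pipe end on top, at the back of the bench. Origin: centre of its underside. Leave it alone

How it is judged:
By the outcome, as a careful person would: the job done as asked, in the order asked, and still so for the second after the job is handed in, while the arm keeps its last pose, push and grip.
It also fails if it takes over 58 s, if anything falls off the work surface, if the arm or the gripper's body presses on something with over 40 N, if the wrist force passes 120 N, or if a joint passes its speed limit or range.

## Working session

There is one attempt and no reset: what is moved stays moved. The work goes in short steps, Python scripts to look and compute and a tool call to move; the robot and the scene stay as the last step left them, time stands still between calls to the robot, and variables do not carry over. Pictures are saved under pics/ and viewed, about 8 in all and at most 12, crops included, and the job is handed in when it is done.

Besides the shell and the picture viewer there is one more tool, called after ">>>" as name(argument=value, ...), one argument or row to a line, values as JSON. arm_command: Moves the arm, as the interface text tells. Its arguments: {"type":"object","properties":{"dp":{"type":"array"},"angular":{"type":"array"},"gripper":{"type":"array"},"squeeze":{"type":"number"}},"required":["dp","angular","gripper"]}

```bash
mkdir -p pics; cat > h.py <<'E'
import numpy as np, cv2
from cell import env, viewer
def grab(name, fn=None):
    s=env.read_state(); f=viewer.grab_frame(name)
    if 'T' not in f:
        E=np.eye(4);E[:3,:3]=np.array(s['orientation']);E[:3,3]=s['eef_pos']; f['T']=E@np.array(f['tool_from_camera'])
    f['T']=np.array(f['T'])
    if fn: cv2.imwrite('pics/'+fn,cv2.cvtColor(f['color'],cv2.COLOR_RGB2BGR))
    return f
def foc(f): return 210/np.tan(np.radians(f['vfov'])/2)
def pt(f,u,v,z):
    k=foc(f); d=f['T'][:3,:3]@np.array([(u-f['cx'])/k,-(v-f['cy'])/k,-1]); o=f['T'][:3,3]
    return o+d*(z-o[2])/d[2]
def px(f,p):
    q=np.linalg.inv(f['T'])@np.append(p,1); k=foc(f)
    return f['cx']+k*q[0]/-q[2], f['cy']-k*q[1]/-q[2]
E
python3 - <<'E'
from h import *
s=env.read_state(); print({k:np.round(v,3) for k,v in s.items()})
for n in ('scene','top','wrist'):
    f=grab(n,n+'0.png'); print(n,{k:v for k,v in f.items() if k!='color'})
E
```

```text
{'clock': np.float64(0.0), 'joint_pos': array([-71.287,  19.132,   2.284,  84.013,  -0.765,  76.964,  -3.351]), 'qd': array([ 0.056,  0.047,  0.082,  0.074,  0.069, -0.046, -0.102]), 'joint_torque': array([-0.0000e+00, -6.5634e+01,  1.3350e+00, -4.0381e+01, -6.0000e-02,
        4.5000e-02,  0.0000e+00]), 'eef_pos': array([0.268, 0.592, 0.222]), 'orientation': array([[ 0.413, -0.001, -0.911],
       [ 0.911, -0.002,  0.413],
       [-0.002, -1.   , -0.   ]]), 'contact_force': array([ 0.381, -0.195,  0.481]), 'torque': array([ 0.01 , -0.019,  0.005]), 'width': np.float64(0.087)}
scene {'vfov': 52.42878434080224, 'cx': 278.4520249875435, 'cy': 206.81129094791555, 'T': array([[ 0.39032718, -0.80527872,  0.44628564,  1.12193964],
       [ 0.92067071,  0.34307828, -0.18617934, -0.21248967],
       [-0.00318465,  0.48355298,  0.8753093 ,  1.1322892 ],
       [ 0.        ,  0.        ,  0.        ,  1.        ]])}
top {'vfov': 45.21155198504161, 'cx': 287.8898277150458, 'cy': 217.98833044325391, 'T': array([[-0.00874155,  0.99634063, -0.08502311,  0.45054123],
       [-0.99995711, -0.0084495
[... 246 characters left out ...]
om_camera': array([[ 9.99999292e-01,  3.42792536e-04, -1.13912591e-03,
         4.46294427e-04],
       [-1.18930779e-03,  2.67389419e-01, -9.63587819e-01,
        -1.63171102e-01],
       [-2.57204955e-05,  9.63588492e-01,  2.67389638e-01,
         7.29178920e-02],
       [ 0.00000000e+00,  0.00000000e+00,  0.00000000e+00,
         1.00000000e+00]]), 'T': array([[ 4.13094093e-01, -8.77530129e-01, -2.43503888e-01,
         2.02203802e-01],
       [ 9.10688316e-01,  3.97980595e-01,  1.10716920e-01,
         6.22323265e-01],
       [-2.47611185e-04, -2.67492652e-01,  9.63559868e-01,
         3.84909686e-01],
       [ 0.00000000e+00,  0.00000000e+00,  0.00000000e+00,
         1.00000000e+00]])}
```

```bash
python3 -c "
import cv2
a=cv2.imread('pics/top0.png');cv2.imwrite('pics/top0b.png',cv2.resize(a,(784,588),interpolation=3))"
```

```text
(no output)
```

View pics/top0b.png

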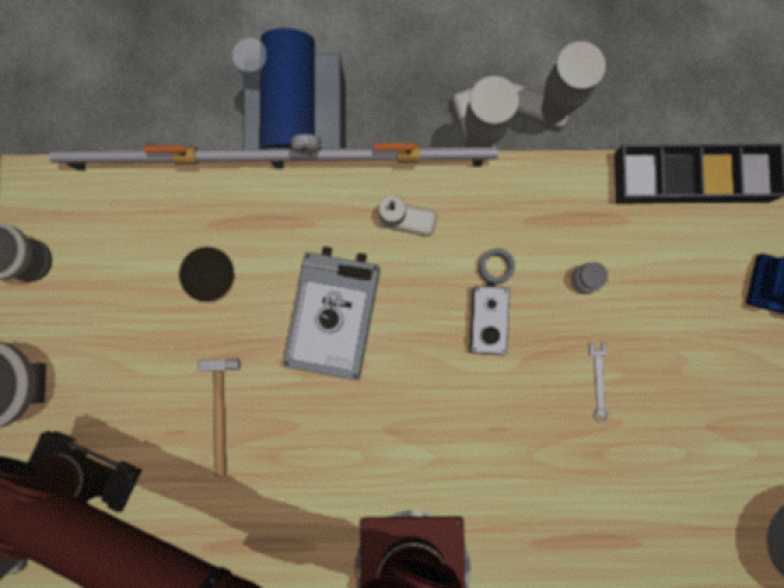

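View pics/scene0.png

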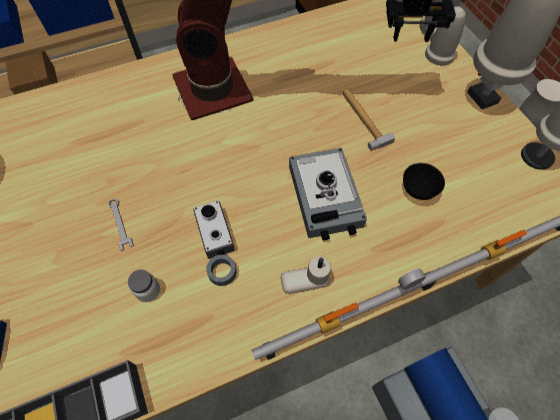

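```bash
python3 - <<'E'
from h import *
f=grab('top'); g=grab('scene'); s=1/1.4
for n,u,v,z in [('stop',490,335,.083),('start',491,303,.064),('knob',328,318,.106),('staple',334,298,.086),('c1',284,366,.056),('c2',358,378,.056),('c3',379,265,.056),('c4',305,253,.056)]:
    print(n,pt(f,u*s,v*s,z).round(4))
for n,u,v,z in [('stop',208.5,212,.083),('start',215,235,.064),('knob',326,179,.106)]:
    print(n,pt(g,u,v,z).round(4))
E
```

```text
stop [ 0.5146 -0.1729  0.083 ]
start [ 0.5858 -0.1789  0.064 ]
knob [0.5529 0.1755 0.106 ]
staple [0.5976 0.1645 0.086 ]
c1 [0.4516 0.2771 0.056 ]
c2 [0.424  0.1149 0.056 ]
c3 [0.6733 0.0674 0.056 ]
c4 [0.7016 0.2318 0.056 ]
stop [ 0.5256 -0.1755  0.083 ]
start [ 0.5905 -0.1812  0.064 ]
knob [0.5684 0.1659 0.106 ]
```

```bash
cat >> h.py <<'E'
from scipy.spatial.transform import Rotation as Ro
def yaw(R): return np.degrees(np.arctan2(R[1,0],R[0,0]))
def Rdown(y):
    c,s=np.cos(np.radians(y)),np.sin(np.radians(y)); x=np.array([c,s,0]); yy=np.array([0,0,-1.]); return np.c_[x,yy,np.cross(x,yy)]
def plan(pos,y,n,ext=None):
    """rows of equal world steps to TCP pos, yaw y"""
    s=env.read_state(); R=np.array(s['orientation']); p=np.array(s['eef_pos']); print('now',p.round(4),'yaw',yaw(R).round(1),'F',np.round(s['contact_force'],1),'w',round(float(s['width']),4),'j7',np.round(s['joint_pos'][6],1),'t',s['clock'])
    rv=Ro.from_matrix(R.T@Rdown(y)).as_rotvec(degrees=True)/n; d=(np.array(pos)-p)/n
    for i in range(n):
        print((R.T@d*100).round(2).tolist(),rv.round(1).tolist()); R=R@Ro.from_rotvec(rv,degrees=True).as_matrix()
E
python3 -c "
from h import *
plan([.545,.18,.25],17,9)"
```

```text
now [0.2684 0.5917 0.2221] yaw 65.6 F [-0.4  0.3 -0.4] w 0.087 j7 -3.4 t 0.25
[-2.9, -0.31, -4.69] [0.0, 5.4, -0.0]
[-2.44, -0.31, -4.94] [0.0, 5.4, -0.0]
[-1.97, -0.31, -5.15] [0.0, 5.4, -0.0]
[-1.47, -0.31, -5.31] [0.0, 5.4, -0.0]
[-0.97, -0.31, -5.43] [0.0, 5.4, -0.0]
[-0.45, -0.31, -5.49] [0.0, 5.4, -0.0]
[0.07, -0.31, -5.51] [0.0, 5.4, -0.0]
[0.58, -0.31, -5.48] [0.0, 5.4, -0.0]
[1.1, -0.31, -5.4] [0.0, 5.4, -0.0]
```

>>> arm_command(
  dp=[
    [-2.9, -0.3, -4.7],
    [-2.4, -0.3, -4.9],
    [-2.0, -0.3, -5.2],
    [-1.5, -0.3, -5.3],
    [-1.0, -0.3, -5.4],
    [-0.5, -0.3, -5.5],
    [0.1, -0.3, -5.5],
    [0.6, -0.3, -5.5],
    [1.1, -0.3, -5.4],
    [0, 0, 0],
  ],
  angular=[
    [0, 5.4, 0],
    [0, 5.4, 0],
    [0, 5.4, 0],
    [0, 5.4, 0],
    [0, 5.4, 0],
    [0, 5.4, 0],
    [0, 5.4, 0],
    [0, 5.4, 0],
    [0, 5.4, 0],
    [0, 0, 0],
  ],
  gripper=[1, 1, 1, 1, 1, 1, 1, 1, 1, 1],
)

```text
clock: 1.5
eef_pos: [0.5475, 0.1633, 0.2491]
orientation: [[0.964, 0.0, -0.267], [0.267, -0.0, 0.964], [0.0, -1.0, -0.0]]
contact_force: [-1.7, 0.7, 0.9]
width: 0.0867
```

```bash
python3 - <<'E'
from h import *
import pickle
f=grab('wrist','w1.png'); pickle.dump(f,open('w1.pkl','wb'))
a=cv2.imread('pics/w1.png');cv2.imwrite('pics/w1b.png',cv2.resize(a,(784,588),interpolation=3))
plan([.515,-.173,.15],-18,8)
E
```

```text
now [0.5462 0.1661 0.2488] yaw 15.7 F [-0.3  0.2  0.4] w 0.087 j7 -2.0 t 1.55
[-1.52, 1.23, -3.98] [-0.0, 4.2, -0.0]
[-1.23, 1.23, -4.08] [-0.0, 4.2, -0.0]
[-0.93, 1.23, -4.16] [-0.0, 4.2, -0.0]
[-0.62, 1.23, -4.21] [-0.0, 4.2, -0.0]
[-0.31, 1.23, -4.25] [-0.0, 4.2, -0.0]
[0.01, 1.23, -4.26] [-0.0, 4.2, -0.0]
[0.32, 1.23, -4.25] [-0.0, 4.2, -0.0]
[0.63, 1.23, -4.21] [-0.0, 4.2, -0.0]
```

View pics/w1b.png

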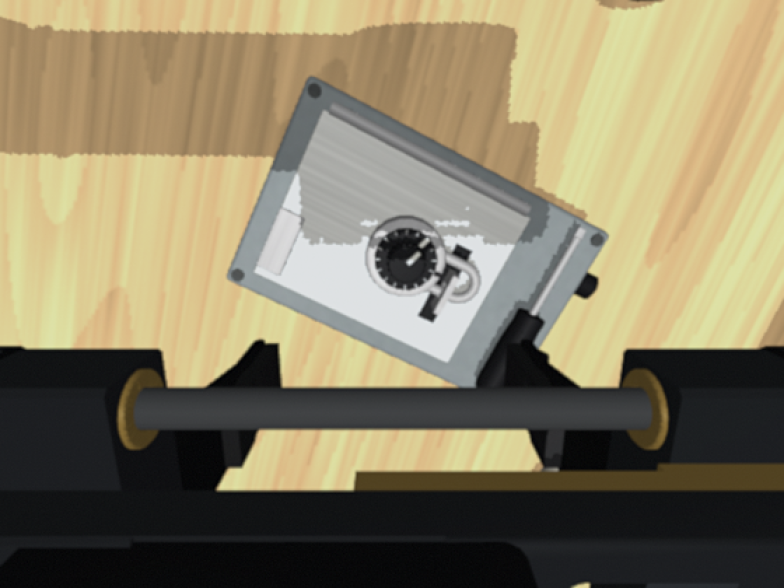

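>>> arm_command(
  dp=[
    [-1.5, 1.2, -4.0],
    [-1.2, 1.2, -4.1],
    [-0.9, 1.2, -4.2],
    [-0.6, 1.2, -4.2],
    [-0.3, 1.2, -4.3],
    [0, 1.2, -4.3],
    [0.3, 1.2, -4.3],
    [0.6, 1.2, -4.2],
    [0, 0, 0],
    [0, 0, 0],
  ],
  angular=[
    [0, 4.2, 0],
    [0, 4.2, 0],
    [0, 4.2, 0],
    [0, 4.2, 0],
    [0, 4.2, 0],
    [0, 4.2, 0],
    [0, 4.2, 0],
    [0, 4.2, 0],
    [0, 0, 0],
    [0, 0, 0],
  ],
  gripper=[0, 0, 0, 0, 0, 0, 0, 0, 0, 0],
)

```text
clock: 2.8
eef_pos: [0.5155, -0.1655, 0.1473]
orientation: [[0.956, -0.002, 0.294], [-0.294, 0.008, 0.956], [-0.004, -1.0, 0.007]]
contact_force: [0.2, -0.3, -0.3]
width: 0.0016
```

```bash
python3 - <<'E'
from h import *
import pickle
f=pickle.load(open('w1.pkl','rb')); s=1/1.4
for n,u,v,z in [('knobtop',405,258,.106),('disc',403,259,.088),('line',428,240,.088),('staple a',461,248,.086),('staple b',430,316,.086),('scr1',314,90,.056),('scr2',237,275,.056),('scr3',599,240,.056)]:
    print(n,pt(f,u*s,v*s,z).round(4))
a=cv2.imread('pics/w1.png')[130:240,240:360]; a=cv2.resize(a,None,fx=5,fy=5,interpolation=2)
f=grab('wrist','w2.png'); b=cv2.imread('pics/w2.png'); b=cv2.resize(b,(560,420))[:, :]
c=np.zeros((600,800,3),np.uint8); c[:550,:600]=a; cv2.imwrite('pics/crop1.png',a)
pickle.dump(f,open('w2.pkl','wb'))
E
```

```text
knobtop [0.5524 0.1807 0.106 ]
disc [0.5527 0.1764 0.088 ]
line [0.5662 0.1945 0.088 ]
staple a [0.5911 0.1951 0.086 ]
staple b [0.5844 0.1395 0.086 ]
scr1 [0.4592 0.2729 0.056 ]
scr2 [0.43   0.1226 0.056 ]
scr3 [0.6997 0.2265 0.056 ]
```

View pics/crop1.png

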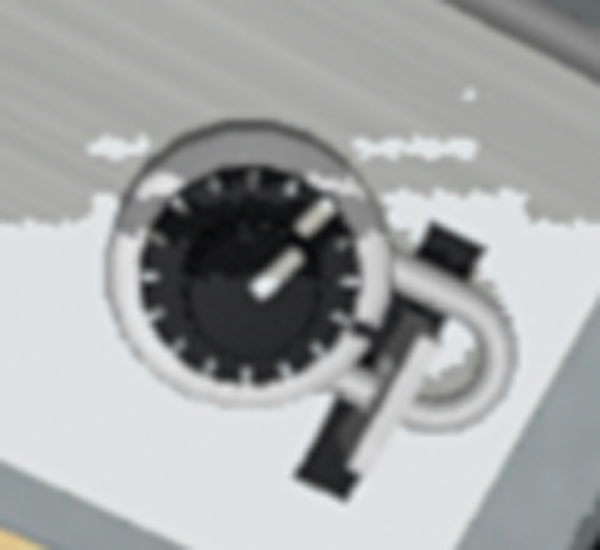

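View pics/w2.png

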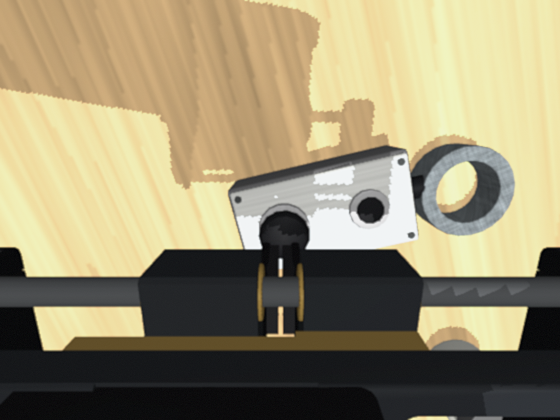

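```bash
python3 - <<'E'
from h import *
import pickle
f=pickle.load(open('w2.pkl','rb'))
print('stop',pt(f,285,232,.078)); st=pt(f,370,210,.064); print('start',st)
# station axis from screws at top face .055: (238,199)->(401,161)->(411,235)
a,b,c=[pt(f,*q,.055) for q in ((238,199),(401,161),(411,235))]; print(a,b,c)
ax=(b-a)[:2]/np.linalg.norm((b-a)[:2]); print(np.degrees(np.arctan2(ax[1],ax[0])),np.linalg.norm(b-a),np.linalg.norm(b-c),'stop pred',st[:2]-.07*ax)
f=pickle.load(open('w1.pkl','rb')); C=lambda u,v,z: pt(f,240+u/5,130+v/5,z)
k=C(260,290,.106);d=C(249,275,.088);l=C(315,215,.088);m=C(363,333,.084);s1=C(452,250,.086);s2=C(328,470,.086)
print(k,d,l,m,s1,s2)
an=lambda v:np.degrees(np.arctan2(v[1],v[0]))
print('line',an(l-d),'mark',an(m-d),'staple dir',an(s1-s2)-90,'len',np.linalg.norm(s1-s2))
plan([*((st[:2]-.07*ax)),.09],-18,4)
E
```

```text
stop [ 0.5170253  -0.17274693  0.078     ]
start [ 0.58502368 -0.17941676  0.064     ]
[ 0.48676804 -0.14221198  0.055     ] [ 0.61887562 -0.15074363  0.055     ] [ 0.61449524 -0.21343031  0.055     ]
-3.6950904924987724 0.13238278239862158 0.06283954654125565 stop pred [ 0.5151692  -0.17490549]
[0.55594194 0.17790156 0.106     ] [0.55455947 0.17697443 0.088     ] [0.56398232 0.1922775  0.088     ] [0.5810309  0.17083359 0.084     ] [0.59309379 0.19259462 0.086     ] [0.58225998 0.14089984 0.086     ]
line 58.37737386672459 mark -13.060452127731804 staple dir -11.836327394797166 len 0.05281781228834002
now [ 0.5154 -0.1656  0.1473] yaw -17.1 F [-1.1 -0.  -0.3] w 0.0016 j7 4.1 t 2.85
[0.07, 1.43, -0.23] [-0.1, 0.2, -0.1]
[0.07, 1.43, -0.23] [-0.1, 0.2, -0.1]
[0.07, 1.43, -0.23] [-0.1, 0.2, -0.1]
[0.07, 1.43, -0.22] [-0.1, 0.2, -0.1]
```

>>> arm_command(
  dp=[
    [0.1, 1.4, -0.2],
    [0.1, 1.4, -0.2],
    [0.1, 1.4, -0.2],
    [0.1, 1.4, -0.2],
    [0, 0.3, 0],
    [0, 0.3, 0],
    [0, 0.3, 0],
    [0, 0.3, 0],
    [0, 0.3, 0],
    [0, 0.3, 0],
  ],
  angular=[
    [0, 0, 0],
    [0, 0, 0],
    [0, 0, 0],
    [0, 0, 0],
    [0, 0, 0],
    [0, 0, 0],
    [0, 0, 0],
    [0, 0, 0],
    [0, 0, 0],
    [0, 0, 0],
  ],
  gripper=[0, 0, 0, 0, 0, 0, 0, 0, 0, 0],
)

```text
clock: 4.1
eef_pos: [0.5178, -0.1712, 0.0757]
orientation: [[0.957, -0.002, 0.289], [-0.289, 0.014, 0.957], [-0.006, -1.0, 0.013]]
contact_force: [-18.4, 6.9, 44.5]
width: 0.0008
```

>>> arm_command(
  dp=[
    [0, -1, 0],
    [0, -2, 0],
    [0, -3, 0],
    [0, -3, 0],
    [0, 0, 0],
    [0, 0, 0],
    [0, 0, 0],
    [0, 0, 0],
    [0, 0, 0],
    [0, 0, 0],
  ],
  angular=[
    [0, 0, 0],
    [0, 0, 0],
    [0, 0, 0],
    [0, 0, 0],
    [0, 0, 0],
    [0, 0, 0],
    [0, 0, 0],
    [0, 0, 0],
    [0, 0, 0],
    [0, 0, 0],
  ],
  gripper=[0.2, 1, 1, 1, 1, 1, 1, 1, 1, 1],
)

```text
clock: 5.35
eef_pos: [0.5179, -0.1726, 0.1675]
orientation: [[0.957, -0.0, 0.289], [-0.289, 0.015, 0.957], [-0.004, -1.0, 0.014]]
contact_force: [0.1, 0.8, -0.9]
width: 0.0856
```

```bash
python3 -c "
from h import *
plan([.555,.177,.17],51,9)"
```

```text
now [ 0.5179 -0.1726  0.1675] yaw -16.8 F [ 0.1  0.8 -0.9] w 0.0856 j7 5.0 t 5.35
[-0.73, 0.03, 3.84] [-0.1, -7.5, 0.0]
[-0.22, 0.02, 3.9] [-0.1, -7.5, 0.0]
[0.29, 0.02, 3.9] [-0.1, -7.5, 0.0]
[0.8, 0.01, 3.82] [-0.1, -7.5, 0.0]
[1.3, 0.0, 3.69] [-0.1, -7.5, 0.0]
[1.77, -0.0, 3.48] [-0.1, -7.5, 0.0]
[2.21, -0.01, 3.22] [-0.1, -7.5, 0.0]
[2.61, -0.02, 2.9] [-0.1, -7.5, 0.0]
[2.97, -0.02, 2.54] [-0.1, -7.5, 0.0]
```

>>> arm_command(
  dp=[
    [-0.7, 0, 3.8],
    [-0.2, 0, 3.9],
    [0.3, 0, 3.9],
    [0.8, 0, 3.8],
    [1.3, 0, 3.7],
    [1.8, 0, 3.5],
    [2.2, 0, 3.2],
    [2.6, 0, 2.9],
    [3.0, 0, 2.5],
    [0, 0, 0],
  ],
  angular=[
    [-0.1, -7.5, 0],
    [-0.1, -7.5, 0],
    [-0.1, -7.5, 0],
    [-0.1, -7.5, 0],
    [-0.1, -7.5, 0],
    [-0.1, -7.5, 0],
    [-0.1, -7.5, 0],
    [-0.1, -7.5, 0],
    [-0.1, -7.5, 0],
    [0, 0, 0],
  ],
  gripper=[1, 1, 1, 1, 1, 1, 1, 1, 1, 1],
)

```text
clock: 6.6
eef_pos: [0.5527, 0.1874, 0.1693]
orientation: [[0.605, 0.005, -0.797], [0.797, -0.0, 0.605], [0.003, -1.0, -0.004]]
contact_force: [0.3, -0.8, -0.6]
width: 0.0869
```

```bash
python3 - <<'E'
from h import *
import pickle
f=grab('wrist','w3.png'); pickle.dump(f,open('w3.pkl','wb'))
plan([.555,.177,.10],51,5); print(px(f,np.array([.555,.177,.106])))
g=grab('scene','s3.png'); u,v=map(int,px(g,np.array([.535,-.175,.07])));print(u,v)
a=cv2.imread('pics/w3.png'); b=cv2.resize(cv2.imread('pics/s3.png')[v-30:v+30,u-30:u+30],(240,240))
c=np.zeros((420,800,3),np.uint8);c[:,:560]=a;c[:240,560:]=b;cv2.imwrite('pics/c3.png',c)
E
```

```text
now [0.553  0.1851 0.1694] yaw 52.6 F [ 0.1 -0.5  0.4] w 0.087 j7 33.9 t 6.65
[-0.11, 1.39, -0.12] [0.1, 0.3, 0.0]
[-0.1, 1.39, -0.13] [0.1, 0.3, 0.0]
[-0.1, 1.39, -0.13] [0.1, 0.3, 0.0]
[-0.1, 1.39, -0.13] [0.1, 0.3, 0.0]
[-0.1, 1.39, -0.13] [0.1, 0.3, 0.0]
(np.float64(269.6340653996321), np.float64(234.86879444121826))
210 216
```

View pics/c3.png

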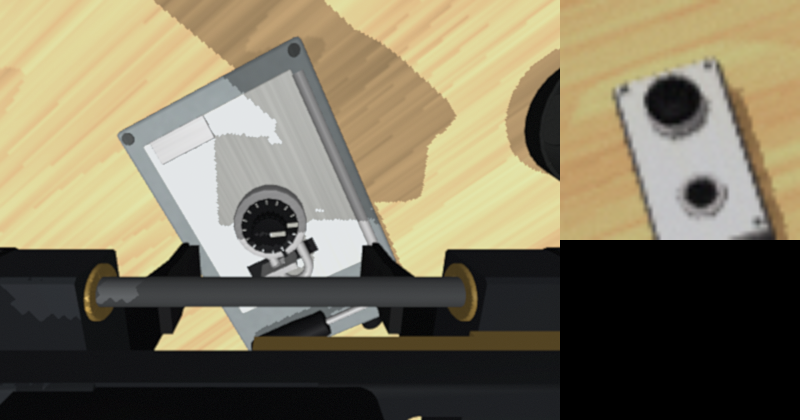

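>>> arm_command(
  dp=[
    [-0.1, 1.4, -0.1],
    [-0.1, 1.4, -0.1],
    [-0.1, 1.4, -0.1],
    [-0.1, 1.4, -0.1],
    [-0.1, 1.4, -0.1],
    [0, 0.6, -0.1],
    [0, 0, 0],
    [0, 0, 0],
    [0, 0, 0],
    [0, 0, 0],
  ],
  angular=[
    [0.1, 0, 0],
    [0.1, 0, 0],
    [0.1, 0, 0],
    [0, 0, 0],
    [0, 0, 0],
    [0, 0, 0],
    [0, 0, 0],
    [0, 0, 0],
    [0, 0, 0],
    [0, 0, 0],
  ],
  gripper=[0.8, 0.8, 0.8, 0.8, 0.8, 0.8, 0.6, 0.6, 0.6, 0.6],
  squeeze=25,
)

```text
clock: 7.95
eef_pos: [0.5555, 0.1713, 0.0882]
orientation: [[0.616, 0.001, -0.788], [0.788, 0.001, 0.616], [0.001, -1.0, -0.0]]
contact_force: [0.5, 1.2, -0.1]
width: 0.0525
```

```bash
python3 -c "
from h import *
plan([.555,.177,.091],51,2)"
```

```text
now [0.5555 0.1713 0.0882] yaw 52.0 F [ 0.5  1.2 -0.1] w 0.0525 j7 36.6 t 7.95
[0.21, -0.14, 0.2] [0.0, 0.5, 0.0]
[0.2, -0.14, 0.2] [0.0, 0.5, 0.0]
```

>>> arm_command(
  dp=[
    [0.2, -0.2, 0.2],
    [0.2, -0.1, 0.2],
    [0, 0, 0],
    [0, 0, 0],
    [0, 0, 0],
    [0, 0, 0],
    [0, 0, 0],
    [0, 0, 0],
    [0, 0, 0],
    [0, 0, 0],
  ],
  angular=[
    [0, 0, 0],
    [0, 0, 0],
    [0, 0, 0],
    [0, 0, 0],
    [0, 0, 0],
    [0, 0, 0],
    [0, 0, 0],
    [0, 0, 0],
    [0, 0, 0],
    [0, 0, 0],
  ],
  gripper=[0.6, 0.6, 0.6, 0.6, 0, 0, 0, 0, 0, 0],
  squeeze=25,
)

```text
clock: 9.2
eef_pos: [0.5546, 0.1772, 0.0917]
orientation: [[0.616, 0.0, -0.788], [0.788, 0.001, 0.616], [0.001, -1.0, 0.0]]
contact_force: [-1.3, -0.0, 0.3]
width: 0.0254
```

```bash
python3 -c "
from h import *
plan([.555,.177,.091],-15,9); print(env.read_state()['torque'])"
```

```text
now [0.5546 0.1772 0.0917] yaw 52.0 F [-1.3 -0.   0.3] w 0.0254 j7 35.9 t 9.2
[0.0, 0.01, -0.0] [-0.0, 7.4, 0.0]
[0.0, 0.01, -0.0] [-0.0, 7.4, 0.0]
[0.0, 0.01, -0.0] [-0.0, 7.4, 0.0]
[0.0, 0.01, -0.0] [-0.0, 7.4, 0.0]
[0.0, 0.01, -0.0] [-0.0, 7.4, 0.0]
[0.0, 0.01, -0.0] [-0.0, 7.4, 0.0]
[0.0, 0.01, -0.0] [-0.0, 7.4, 0.0]
[0.0, 0.01, -0.0] [-0.0, 7.4, 0.0]
[0.0, 0.01, -0.0] [-0.0, 7.4, 0.0]
[-0.21595741  0.1997083   0.02222357]
```

>>> arm_command(
  dp=[
    [0, 0, 0],
    [0, 0, 0],
    [0, 0, 0],
    [0, 0, 0],
    [0, 0, 0],
    [0, 0, 0],
    [0, 0, 0],
    [0, 0, 0],
    [0, 0, 0],
    [0, 0, 0],
  ],
  angular=[
    [0, 7.5, 0],
    [0, 7.5, 0],
    [0, 7.5, 0],
    [0, 7.5, 0],
    [0, 7.5, 0],
    [0, 7.5, 0],
    [0, 7.5, 0],
    [0, 7.5, 0],
    [0, 7.5, 0],
    [0, 0, 0],
  ],
  gripper=[0, 0, 0, 0, 0, 0, 0, 0, 0, 0],
)

```text
clock: 10.45
eef_pos: [0.5557, 0.1786, 0.0918]
orientation: [[0.954, 0.003, 0.301], [-0.301, 0.002, 0.954], [0.002, -1.0, 0.003]]
contact_force: [-1.4, -0.0, 0.6]
width: 0.0248
```

```bash
python3 - <<'E'
from h import *
import pickle
f=grab('wrist','w4.png'); pickle.dump(f,open('w4.pkl','wb'))
plan([.555,.177,.091],-15.5,2); print(env.read_state()['torque'])
a=cv2.imread('pics/w4.png')[150:340,150:400]; cv2.imwrite('pics/w4b.png',cv2.resize(a,None,fx=3,fy=3,interpolation=2))
E
```

```text
now [0.5557 0.1785 0.0917] yaw -17.4 F [-0.9  0.1  1.2] w 0.0251 j7 -29.7 t 10.5
[-0.01, 0.04, -0.08] [-0.1, -1.0, 0.1]
[-0.01, 0.04, -0.08] [-0.1, -1.0, 0.1]
[-0.26455841  0.3254169  -0.00515894]
```

View pics/w4b.png

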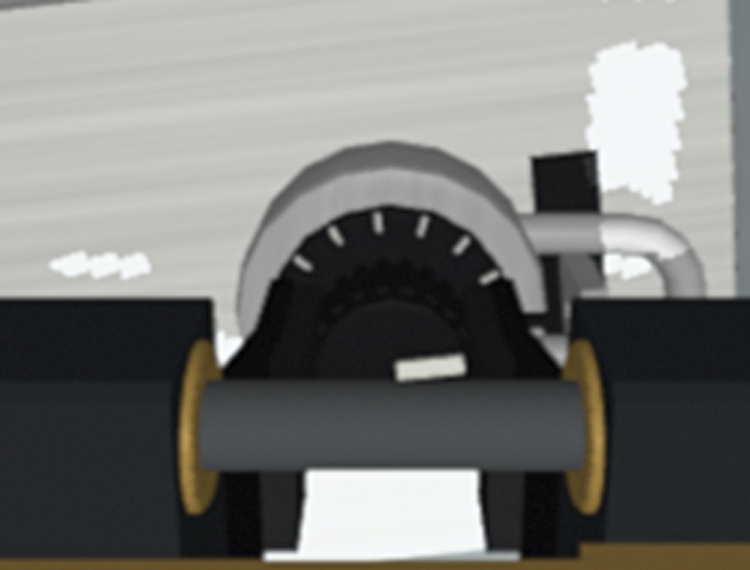

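>>> arm_command(
  dp=[
    [-0.4, 0, -0.04],
    [-0.4, 0, -0.05],
    [-0.4, 0, -0.04],
    [-0.4, 0, -0.05],
    [-0.4, 0, -0.04],
    [-0.4, 0, -0.05],
    [-0.4, 0, -0.04],
    [-0.3, 0, -0.03],
    [0, 0, 0],
    [0, 0, 0],
  ],
  angular=[
    [0, 0, 0],
    [0, 0, 0],
    [0, 0, 0],
    [0, 0, 0],
    [0, 0, 0],
    [0, 0, 0],
    [0, 0, 0],
    [0, 0, 0],
    [0, 0, 0],
    [0, 0, 0],
  ],
  gripper=[0, 0, 0, 0, 0, 0, 0, 0, 0, 0],
  squeeze=35,
)

```text
clock: 11.75
eef_pos: [0.5246, 0.1846, 0.0919]
orientation: [[0.956, 0.007, 0.294], [-0.294, 0.002, 0.956], [0.006, -1.0, 0.004]]
contact_force: [3.2, -0.1, -1.6]
width: 0.0252
```

```bash
python3 - <<'E'
from h import *
p0=np.array([.5557,.1785]); s=env.read_state(); d=np.array(s['eef_pos'])[:2]-p0; e=np.array([np.cos(np.radians(-11)),np.sin(np.radians(-11))])
print('along',d@e,'lat',d@[-e[1],e[0]]); plan([*(p0-.034*e),.0917],-17.4,1)
E
```

```text
along -0.03168034488368981 lat 7.178549685200614e-05
now [0.5246 0.1846 0.0919] yaw -17.1 F [ 3.2 -0.1 -1.6] w 0.0252 j7 -32.7 t 11.75
[-0.23, 0.02, -0.03] [-0.2, 0.3, 0.4]
```

Force is the 3 N shackle friction, as expected. Continue to the stop.

>>> arm_command(
  dp=[
    [-0.2, 0, -0.02],
    [-0.15, 0, -0.02],
    [-0.15, 0, -0.02],
    [-0.1, 0, -0.01],
    [-0.1, 0, -0.01],
    [0, 0, 0],
    [0, 0, 0],
    [0, 0, 0],
    [0, 0, 0],
    [0, 0, 0],
  ],
  angular=[
    [-0.1, 0, 0.3],
    [0, 0, 0],
    [0, 0, 0],
    [0, 0, 0],
    [0, 0, 0],
    [0, 0, 0],
    [0, 0, 0],
    [0, 0, 0],
    [0, 0, 0],
    [0, 0, 0],
  ],
  gripper=[0, 0, 0, 0, 0, 0, 0, 0, 0, 0],
)

```text
clock: 13.0
eef_pos: [0.5205, 0.1845, 0.0919]
orientation: [[0.955, 0.008, 0.296], [-0.296, 0.001, 0.955], [0.007, -1.0, 0.003]]
contact_force: [3.3, -0.2, -3.7]
width: 0.025
```

```bash
python3 - <<'E'
from h import *
p0=np.array([.5557,.1785]); s=env.read_state(); d=np.array(s['eef_pos'])[:2]-p0; e=np.array([np.cos(np.radians(-11)),np.sin(np.radians(-11))])
print('along',d@e,'lat',d@[-e[1],e[0]]); plan([*(p0-.034*e),.0917],-17.4,1)
f=grab('wrist','w5.png')
a=cv2.imread('pics/w5.png')[150:340,180:430]; cv2.imwrite('pics/w5b.png',cv2.resize(a,None,fx=3,fy=3,interpolation=2))
E
```

```text
along -0.03565039555368041 lat -0.0008511048093056599
now [0.5205 0.1845 0.0919] yaw -17.2 F [ 3.3 -0.2 -3.7] w 0.025 j7 -33.3 t 13.0
[0.15, 0.02, 0.1] [-0.2, 0.2, 0.4]
```

View pics/w5b.png

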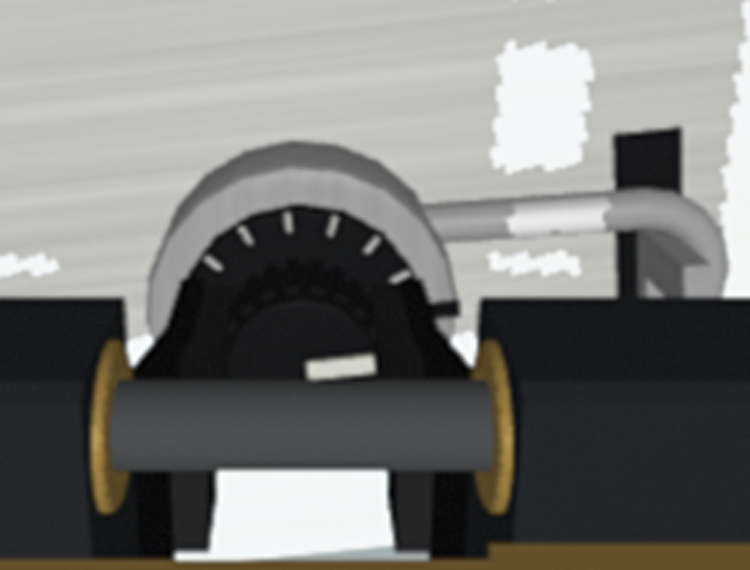

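>>> arm_command(
  dp=[
    [-0.15, 0, 0],
    [-0.15, 0, 0],
    [-0.15, 0, 0],
    [-0.15, 0, 0],
    [-0.15, 0, 0],
    [0, 0, 0],
    [0, 0, 0],
    [0, 0, 0],
    [0, 0, 0],
    [0, 0, 0],
  ],
  angular=[
    [-0.1, 0, 0.3],
    [0, 0, 0],
    [0, 0, 0],
    [0, 0, 0],
    [0, 0, 0],
    [0, 0, 0],
    [0, 0, 0],
    [0, 0, 0],
    [0, 0, 0],
    [0, 0, 0],
  ],
  gripper=[0, 0, 0, 0, 0, 0, 0, 0, 0, 0],
)

```text
clock: 14.3
eef_pos: [0.5201, 0.183, 0.092]
orientation: [[0.954, 0.015, 0.3], [-0.3, -0.003, 0.954], [0.015, -1.0, 0.002]]
contact_force: [4.6, -0.6, -3.4]
width: 0.0249
```

```bash
python3 - <<'E'
from h import *
p0=np.array([.5557,.1785]); s=env.read_state(); d=np.array(s['eef_pos'])[:2]-p0; e=np.array([np.cos(np.radians(-11)),np.sin(np.radians(-11))])
print('along',d@e,'lat',d@[-e[1],e[0]]); plan([*(p0-.034*e),.0917],-17.4,1)
f=grab('top','t6.png'); import pickle; pickle.dump(grab('wrist','w6.png'),open('w6.pkl','wb'))
E
```

```text
along -0.03580792615732882 lat -0.0023708214564659965
now [0.5201 0.183  0.092 ] yaw -17.5 F [ 4.6 -0.6 -3.4] w 0.0249 j7 -33.9 t 14.3
[0.15, 0.03, 0.26] [-0.1, -0.1, 0.9]
```

```bash
python3 - <<'E'
from h import *
p0=np.array([.5557,.1785]); e=np.array([np.cos(np.radians(-11)),np.sin(np.radians(-11))])
plan([*(p0+.0005*e),.0917],-17.4,9)
E
```

```text
now [0.5201 0.183  0.092 ] yaw -17.5 F [ 4.9 -1.2 -4.3] w 0.0248 j7 -33.9 t 14.4
[0.4, 0.01, 0.07] [-0.0, -0.0, 0.1]
[0.4, 0.01, 0.07] [-0.0, -0.0, 0.1]
[0.4, 0.01, 0.07] [-0.0, -0.0, 0.1]
[0.4, 0.01, 0.07] [-0.0, -0.0, 0.1]
[0.4, 0.01, 0.07] [-0.0, -0.0, 0.1]
[0.4, 0.01, 0.07] [-0.0, -0.0, 0.1]
[0.4, 0.01, 0.07] [-0.0, -0.0, 0.1]
[0.4, 0.0, 0.07] [-0.0, -0.0, 0.1]
[0.4, 0.0, 0.07] [-0.0, -0.0, 0.1]
```

>>> arm_command(
  dp=[
    [0.3, 0, 0.15],
    [0.4, 0, 0.1],
    [0.4, 0, 0.06],
    [0.4, 0, 0.05],
    [0.4, 0, 0.05],
    [0.4, 0, 0.05],
    [0.4, 0, 0.05],
    [0.4, 0, 0.05],
    [0.4, 0, 0.05],
    [0, 0, 0],
  ],
  angular=[
    [0, 0, 0.3],
    [0, 0, 0.3],
    [0, 0, 0.3],
    [0, 0, 0],
    [0, 0, 0],
    [0, 0, 0],
    [0, 0, 0],
    [0, 0, 0],
    [0, 0, 0],
    [0, 0, 0],
  ],
  gripper=[0, 0, 0, 0, 0, 0, 0, 0, 0, 0],
)

```text
clock: 15.65
eef_pos: [0.5411, 0.1841, 0.0927]
orientation: [[0.955, -0.038, 0.293], [-0.293, 0.008, 0.956], [-0.039, -0.999, -0.003]]
contact_force: [2.7, -2.4, -1.1]
width: 0.0249
```

```bash
python3 - <<'E'
from h import *
p0=np.array([.5557,.1785]); s=env.read_state(); d=np.array(s['eef_pos'])[:2]-p0; e=np.array([np.cos(np.radians(-11)),np.sin(np.radians(-11))]); n=np.array([-e[1],e[0]])
print('along',d@e,'lat',d@n); plan([*(p0+.0005*e),.0917],-17.4,2)
f=grab('wrist','w7.png'); o=np.array(s['eef_pos'])[:2]
a=cv2.resize(cv2.imread('pics/w7.png')[150:340,180:430],None,fx=3,fy=3,interpolation=2)
for x,y in [(85,6),(77,6),(63,6),(55,6),(46,-13)]:   # crown outer/inner open (85,77) & closed (63,55)
    q=o+(x*e+y*n)/1000; u,v=px(f,np.array([*q,.072])); print(x,y,u,v); cv2.circle(a,(int((u-180)*3),int((v-150)*3)),4,(0,0,255),-1)
cv2.imwrite('pics/w7b.png',a)
E
```

```text
along -0.015404697608248703 lat 0.002731553735141553
now [0.5411 0.1841 0.0927] yaw -17.1 F [ 2.7 -2.4 -1.1] w 0.0249 j7 -29.2 t 15.65
[0.81, 0.02, -0.05] [0.1, 0.2, -1.1]
[0.81, 0.03, -0.05] [0.1, 0.2, -1.1]
85 6 424.5234262862857 225.57520619288502
77 6 410.56575982864734 226.77839389853264
63 6 386.3246399432278 228.86804244442604
55 6 372.577082954355 230.05311815904525
46 -13 358.53309209469813 260.82580546569847
```

View pics/w7b.png

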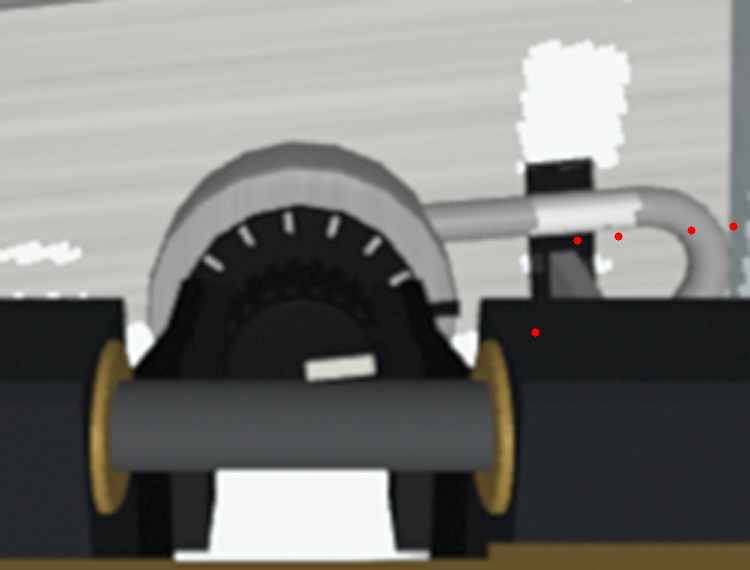

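>>> arm_command(
  dp=[
    [0, 0, -0.1],
    [0, 0, -0.1],
    [0, 0, -0.1],
    [0, 0, 0],
    [0, 0, 0],
    [0.3, 0, 0.03],
    [0.3, 0, 0.03],
    [0, 0, 0],
    [0, 0, 0],
    [0, 0, 0],
  ],
  angular=[
    [0, 0, -1.1],
    [0, 0, -1.1],
    [0, 0, 0],
    [0, 0, 0],
    [0, 0, 0],
    [0, 0, 0],
    [0, 0, 0],
    [0, 0, 0],
    [0, 0, 0],
    [0, 0, 0],
  ],
  gripper=[0, 0, 0, 0, 0, 0, 0, 0, 0, 0],
)

```text
clock: 16.95
eef_pos: [0.5457, 0.1807, 0.0918]
orientation: [[0.956, -0.001, 0.292], [-0.292, -0.003, 0.956], [0.0, -1.0, -0.003]]
contact_force: [-1.4, 0.3, -1.9]
width: 0.0248
```

```bash
cat >> h.py <<'E'
p0=np.array([.5557,.1785]); e=np.array([np.cos(np.radians(-11)),np.sin(np.radians(-11))]); n=np.array([-e[1],e[0]])
def st():
    s=env.read_state(); d=np.array(s['eef_pos'])[:2]-p0
    R=np.array(s['orientation']); print('along',(d@e).round(4),'lat',(d@n).round(4),'nose',np.degrees(R[2,0]).round(2),'side',np.degrees(R[2,2]).round(2),'M',np.round(s['torque'],2))
E
python3 - <<'E'
from h import *
st(); plan([*(p0+.0005*e),.0917],-17.4,3)
E
```

```text
along -0.0102 lat 0.0003 nose 0.02 side -0.19 M [0.01 0.43 0.01]
now [0.5457 0.1807 0.0918] yaw -17.0 F [-1.4  0.3 -1.9] w 0.0248 j7 -30.4 t 16.95
[0.36, 0.0, 0.03] [0.1, 0.1, 0.0]
[0.36, 0.0, 0.03] [0.1, 0.1, 0.0]
[0.36, 0.0, 0.03] [0.1, 0.1, 0.0]
```

Leveling freed it. Continue forward.

>>> arm_command(
  dp=[
    [0.3, 0, 0.03],
    [0.3, 0, 0.03],
    [0.2, 0, 0.02],
    [0, 0, 0],
    [0, 0, 0],
    [0, 0, 0],
    [0, 0, 0],
    [0, 0, 0],
    [0, 0, 0],
    [0, 0, 0],
  ],
  angular=[
    [0, 0, 0],
    [0, 0, 0],
    [0, 0, 0],
    [0, 0, 0],
    [0, 0, 0],
    [0, 0, 0],
    [0, 0, 0],
    [0, 0, 0],
    [0, 0, 0],
    [0, 0, 0],
  ],
  gripper=[0, 0, 0, 0, 0, 0, 0, 0, 0, 0],
)

```text
clock: 18.2
eef_pos: [0.554, 0.1792, 0.0918]
orientation: [[0.956, -0.001, 0.292], [-0.292, -0.003, 0.956], [0.0, -1.0, -0.003]]
contact_force: [-2.1, -0.4, -2.3]
width: 0.0252
```

```bash
python3 - <<'E'
from h import *
st(); plan([*(p0+.0005*e),.0917],-17.4,2)
E
```

```text
along -0.0018 lat 0.0003 nose 0.01 side -0.19 M [ 0.07  0.42 -0.02]
now [0.554  0.1792 0.0918] yaw -17.0 F [-2.1 -0.4 -2.3] w 0.0252 j7 -29.6 t 18.2
[0.11, 0.01, -0.0] [0.1, 0.2, 0.0]
[0.11, 0.01, -0.0] [0.1, 0.2, 0.0]
```

>>> arm_command(
  dp=[
    [0.2, 0, 0],
    [0, 0, 0],
    [0, -0.2, 0],
    [0, -0.2, 0],
    [0, -0.2, 0],
    [0, -0.2, 0],
    [0, -0.2, 0],
    [0, -0.2, 0],
    [0, 0, 0],
    [0, 0, 0],
  ],
  angular=[
    [0, 0, 0],
    [0, 0, 0],
    [0, 0, 0],
    [0, 0, 0],
    [0, 0, 0],
    [0, 0, 0],
    [0, 0, 0],
    [0, 0, 0],
    [0, 0, 0],
    [0, 0, 0],
  ],
  gripper=[0, 0, 0, 0, 0, 0, 0, 0, 0, 0],
)

```text
clock: 19.45
eef_pos: [0.5563, 0.178, 0.1042]
orientation: [[0.956, -0.0, 0.292], [-0.292, -0.004, 0.956], [0.001, -1.0, -0.004]]
contact_force: [1.0, -0.6, -4.5]
width: 0.0247
```

```bash
python3 - <<'E'
from h import *
st(); plan([*(p0+.0005*e),.0917],-17.4,2)
f=grab('wrist','w8.png')
E
```

```text
along 0.0007 lat -0.0004 nose 0.05 side -0.23 M [-0.04  0.12 -0.01]
now [0.5563 0.178  0.1042] yaw -17.0 F [ 1.  -0.6 -4.5] w 0.0247 j7 -29.9 t 19.45
[-0.01, 0.63, 0.02] [0.1, 0.2, 0.0]
[-0.01, 0.63, 0.02] [0.1, 0.2, 0.0]
```

>>> arm_command(
  dp=[
    [0, -0.5, 0],
    [0, -0.7, 0],
    [0, -1.2, 0],
    [0, -1.4, 0],
    [0, -1.4, 0],
    [0, -1.4, 0],
    [0, -1.2, 0],
    [0, -0.6, 0],
    [0, -0.3, 0],
    [0, 0, 0],
  ],
  angular=[
    [0, 0, 0],
    [0, 0, 0],
    [0, 0, 0],
    [0, 0, 0],
    [0, 0, 0],
    [0, 0, 0],
    [0, 0, 0],
    [0, 0, 0],
    [0, 0, 0],
    [0, 0, 0],
  ],
  gripper=[0, 0, 0, 0, 0, 0, 0, 0, 0, 0],
)

```text
clock: 20.75
eef_pos: [0.5567, 0.1783, 0.1985]
orientation: [[0.956, 0.001, 0.293], [-0.293, -0.003, 0.956], [0.002, -1.0, -0.003]]
contact_force: [-0.6, -0.3, -4.8]
width: 0.0251
```

```bash
python3 - <<'E'
from h import *
st(); s=env.read_state(); plan([*(p0+.0005*e),.1917],-17.4,2)
f=grab('wrist','w9.png'); g=grab('scene','s9.png'); u,v=map(int,px(g,np.array([.57,.17,.12])))
a=cv2.imread('pics/w9.png')[100:340,150:450]; a=cv2.resize(a,(500,400)); b=cv2.resize(cv2.imread('pics/s9.png')[v-60:v+60,u-45:u+45],(300,400))
cv2.imwrite('pics/c9.png',np.hstack([a,b]))
E
```

```text
along 0.0011 lat 0.0 nose 0.11 side -0.15 M [-0.08  0.11 -0.05]
now [0.5567 0.1783 0.1985] yaw -17.0 F [-0.6 -0.3 -4.8] w 0.0251 j7 -32.5 t 20.75
[-0.03, 0.34, -0.0] [0.1, 0.2, 0.1]
[-0.03, 0.34, -0.0] [0.1, 0.2, 0.1]
```

View pics/c9.png

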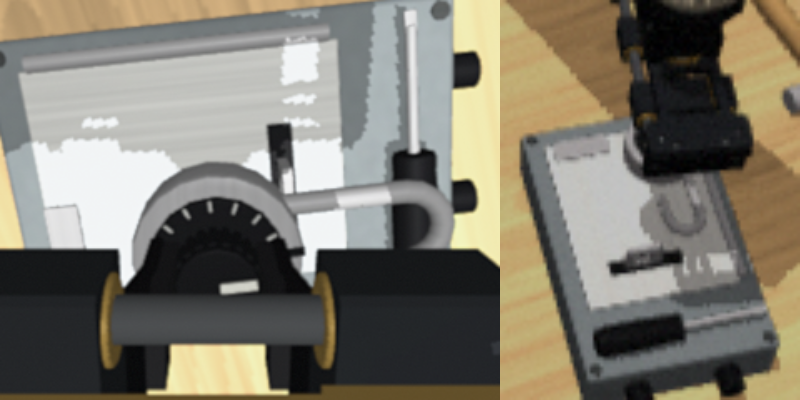

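>>> arm_command(
  dp=[
    [0, 0.3, 0],
    [0, 0.3, 0],
    [0, 0, 0],
    [0, 0, 0],
    [0, 0, 0],
    [0, 0, 0],
    [0, 0, 0],
    [0, 0, 0],
    [0, 0, 0],
    [0, 0, 0],
  ],
  angular=[
    [0, 0, 0],
    [0, 0, 0],
    [0, 0, 0],
    [0, 0, 0],
    [0, 0, 0],
    [0, 0, 0],
    [0, 0, 0],
    [0, 0, 0],
    [0, 0, 0],
    [0, 0, 0],
  ],
  gripper=[0, 0, 0, 0, 0, 0, 0, 0, 0, 0],
)

```text
clock: 22.1
eef_pos: [0.5561, 0.1781, 0.1908]
orientation: [[0.956, -0.001, 0.293], [-0.293, -0.004, 0.956], [0.001, -1.0, -0.004]]
contact_force: [-0.3, 0.1, -4.1]
width: 0.0251
```

```bash
python3 - <<'E'
from h import *
st(); s=env.read_state(); print(s['eef_pos'],s['contact_force'],s['width'],np.abs(s['qd']).max())
if abs(s['eef_pos'][2]-.192)<.005 and s['contact_force'][2]<-3: env.job_done(); print('handed in')
E
```

```text
along 0.0005 lat -0.0003 nose 0.03 side -0.24 M [-0.09  0.11  0.02]
[0.55613216 0.17807682 0.1907653 ] [-0.28150788  0.0983607  -4.09802112] 0.025105845617619787 0.08643584514881096
the job is handed in; nothing more can be done
handed in
```

The padlock is off the staple and open, and the job was handed in at about 22 s of the 58 s allowed.

- **Stop button:** I pressed it until the tip was at 75.7 mm (fully down is 76 mm) and then released it. The picture taken afterwards shows it up again. The start button was not touched. The wrist force at the end of the press was about 49 N (44.5 N of it vertical), with the fingertips resting on the mushroom head. The wrist limit is 120 N. I took the 40 N limit to cover only the arm and gripper body.
- **Dial:** I turned it three notches clockwise (67.5°) in one steady move. The white line then stood along the lock's x axis, in line with the mark.
- **Shackle:** I pulled the lock about 36 mm, until it stopped moving. The picture matched the fully open crown position to about 1 mm. The pull was about 3 mm longer than the nominal 33 mm, probably from give in the grip.
- **Getting off the staple:** On the way forward the lock tilted about 2° nose-down and stuck about halfway. I levelled it, moved it the rest of the way and lifted it straight up freely.
- **Final checks:** The lock is held in the gripper with about 4 N of load, which fits its weight, and the tool is within 0.3° of level. The underside is about 9.9 cm above the flap. The last picture, taken 8 mm higher up, showed the shackle open, the dial facing up and the staple and screwdriver in place.

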